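# Tip the pens into the slotted pen bin

### The arm

A 6-joint arm with a two-finger parallel gripper is mounted at the origin on the work surface. World frame = base frame: x ahead of the robot, y to its left, z up, the work surface at z = 0. Lengths are in m, angles in degrees, forces in N, time in s.
With the tool pointing down it reaches from about 0.3 to 0.75 m from the base axis. Payload 8.5 kg.
Tool frame: the origin (TCP) lies between the finger pads; the fingertips stand env.finger_overhang ahead of it and the grasp point (between the pads) lies 2 mm behind it (env.finger_overhang is the distance from the TCP to the fingertips, in m); z points along the fingers, y is the line along which they close (so a half turn about z gives the same grasp; the last joint's range is limited). The gripper opens to 85 mm and grips with 20 to 120 N. Pads are 22 mm wide; open, the fingers measure 114 mm over their backs; the gripper's body (76 mm by 85 mm) begins 54 mm behind the grasp point. The pads swing forward as they close: fully open they stand 13 mm farther back than shut.
Start: joints at [-80.919, 21.807, 74.336, -0, 83.858, -12.336], TCP at [0.201, -0.512, 0.218] pointing down, gripper open.
Joint ranges: [-178.18, 178.18], [-50.72, 133.34], [12.68, 142.11], [-81.47, 261.47], [9.98, 163.14], [-165.26, 165.26]. Speed limits (degrees/s): [136.94, 136.94, 180, 180, 180, 180].

### API

Orientations are given as a 3x3 rotation matrix whose columns are the frame's x, y, z axes.
In Python, from rig import env gives the robot as it stands. The module is installed in compiled form; this text tells all that it offers.
- The arm moves only by the tool jog_arm, never from a script. Its arguments are lists of equal length, an entry for each row: "hand": the finger opening in m, from 0 to 0.0854; "travel": the shift along the world's x, y, z in m, a list of three; "yaw": the turn about the world's z in rad. A call has exactly 5 rows; each row shifts and turns the commanded pose from where the row before left it; what a row does not reach is not made up. A row lasts 1/8 s, in which the tool goes at most 62.5 mm and 10.7 degrees, less where a joint would pass 70% of its speed; a pose out of reach is approached as far as the arm can. A call is refused whole if a number of a shift passes 0.0625 or a number of a turn 0.188, either way. A call with a gripper value outside its range is refused whole. The fingers move at their own pace and stop on an object; "grip_force" is the grip in N (left out, the last holds). Time passes only in rows, so rows that do not move let the fingers close, or fill a call up. It gives the time, the measured TCP pose, the force, the opening and the grip force at its end, in the units of the state.
- env.observe(): the state, without advancing time (a new reading comes with each control period).
- env.get_image(name): name is "scene" or "top"; returns the picture (420x560x3 uint8, red, green, blue); there is no depth.
- env.calibration(name): a dict with "fx", "fy", "cx", "cy" (pixels), "position" and "rotation" of the camera in the world. Camera axes: x right, y down, z forward; pixel columns grow to the right and rows downward; lengths in m; the calibration is good to about 2 mm. A picture is of the moment at which its call begins. calibration takes no time and is no camera call.
- env.close_job(): hands the job in; it is judged then, once.
The state is a dict: "time_s": time; "q": joint angles; "qvel": joint speeds; "joint_efforts": joint torques, N m; "position": TCP position; "tool_rot": TCP orientation; "ft_force": force on the tool from outside, world axes, zero at the start; "wrist_torque": the same for the moment, N m; "grip_width": finger opening in m; "gripper_force": force on a finger pad.
Only numpy, scipy, OpenCV 4.12 (cv2) and the standard library are available. Lean on these libraries where they do the work, as an engineer would, in place of code of your own. Each camera call takes 0.05 s, during which the arm holds its last target. There are 200 camera calls.

### The job

Clear the two pens off the desk: take the little pen tray by its upright handle, carry it with the pens still in it to the wooden bin with the long slot, turn it so that the pens lie parallel to the slot, and tip it so that both pens drop through the slot to the inside of the bin. Then stand the empty tray upright on the desk again and let go.

Things in the scene. Friction and masses are not known exactly. Their poses are not given: they have to be found in the camera images.
- tray_grip (a point): Middle of the upright dark handle of a loose plywood pen tray (0.15 kg; 168 mm along x, 79 mm along y; z up), 72 mm above its underside. The handle is a slab 60 mm long (x), 14 mm thick (y), its top 95 mm and foot 33 mm above the underside, on the tray's back long wall (35 mm high). Pens lie along x on a flat floor 4 mm thick, in front (+y) of the handle.
- tray_edge (a point): Middle of the tray's pouring edge: the front long side (+y of the tray) has no wall, only a 25 degree ramp up to this edge, 20 mm above the underside, 77 mm in front of and 52 mm below tray_grip. End walls 32 mm high. Tipped forward over this edge by more than about 30 degrees the pens roll out; 50 degrees empties it surely. Same axes as tray_grip.
- slot (a point): Centre of the slot mouth, 70 mm above the desk, of a fixed light-wood bin 240 mm long (x), 142 mm wide, 94 mm high. The slot runs along x: 190 mm long, 40 mm wide, 64 mm deep, upright sides. Beside it surfaces slope down into it from rims 65 mm off its centre line, 94 mm above the desk; end blocks 90 mm high. The block with a round hole is another thing.
- pen1: A round black and grey pen, 134 mm long, 14 mm in diameter, 18 g, at first lying in the tray along the tray's x. Origin at its centre, x along it.
- pen2: The second pen, the same as the first, lying beside it in the tray. Origin at its centre, x along it.

How it is judged:
By the outcome, as a careful person would: the job done as asked, in the order asked, and still so for the second after the job is handed in, with the robot touching nothing.
It also fails if it takes over 59 s, if anything falls off the work surface, if the arm or the gripper's body presses on something with over 40 N, if the wrist force passes 120 N, or if a joint passes its speed limit or range.

## Working session

There is one attempt and no reset: what is moved stays moved. The work goes in short steps, Python scripts to look and compute and a tool call to move; the robot and the scene stay as the last step left them, time stands still between calls to the robot, and variables do not carry over. Pictures are saved under pics/ and viewed, at most 10 in all, crops included, and the job is handed in when it is done.

Besides the shell and the picture viewer there is one more tool, called by a JSON object that holds its "name" and its "arguments", one argument or row to a line. jog_arm: Moves the arm, as the interface text tells. Its arguments: {"type":"object","properties":{"hand":{"type":"array"},"travel":{"type":"array"},"yaw":{"type":"array"},"grip_force":{"type":"number"}},"required":["hand","travel","yaw"]}

```bash
mkdir -p pics
python3 - <<'E'
from rig import env
import cv2,numpy as np
for n in("scene","top"):
    im=env.get_image(n); cv2.imwrite(f"pics/{n}0.png",im[:,:,::-1]); c=env.calibration(n); print(n,c["fx"],c["cx"],c["cy"],np.round(c["position"],3),np.round(c["rotation"],3).tolist())
s=env.observe(); print(s["time_s"],s["position"],np.round(s["tool_rot"],3).tolist(),s["grip_width"],env.finger_overhang,s["ft_force"])
E
```

```text
scene 442.7704864537008 286.42968834674326 205.20148182914443 [0.869 0.339 0.728] [[-0.688, 0.594, -0.418], [0.726, 0.566, -0.391], [0.005, -0.572, -0.82]]
top 529.006572992098 274.0993876373765 203.0603999295121 [0.446 0.022 1.079] [[-0.001, -0.998, 0.071], [-1.0, 0.001, 0.002], [-0.002, -0.071, -0.998]]
0.1 [ 0.20077326 -0.51174068  0.21698027] [[0.931, 0.365, -0.0], [0.365, -0.931, 0.001], [0.0, -0.001, -1.0]] 0.0854582438299778 0.017 [0.01141662 0.11769131 0.77912458]
```

View pics/scene0.png

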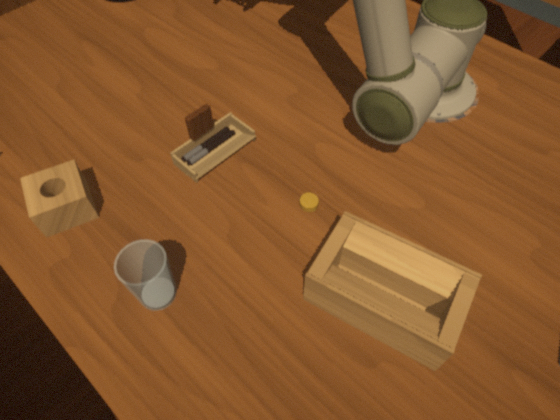

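View pics/top0.png

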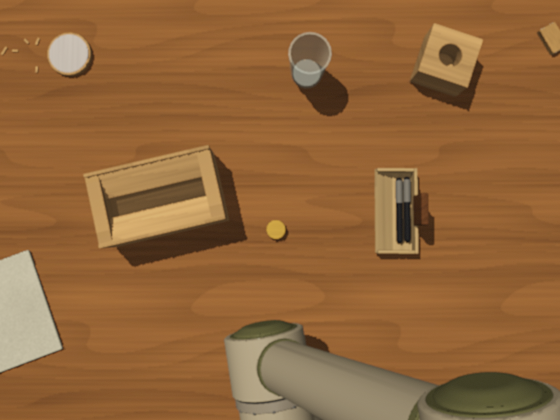

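```bash
cat > h.py <<'E'
from rig import env
import cv2,numpy as np
def cast(n,px,z):
    c=env.calibration(n); R=np.array(c["rotation"]); p=np.array(c["position"])
    px=np.atleast_2d(px).astype(float)
    d=np.c_[(px[:,0]-c["cx"])/c["fx"],(px[:,1]-c["cy"])/c["fy"],np.ones(len(px))]@R.T
    return p+d*((z-p[2])/d[:,2])[:,None]
def proj(n,P):
    c=env.calibration(n); q=(np.atleast_2d(P)-c["position"])@np.array(c["rotation"])
    return np.c_[c["fx"]*q[:,0]/q[:,2]+c["cx"],c["fy"]*q[:,1]/q[:,2]+c["cy"]]
E
python3 - <<'E'
from h import *
im=cv2.imread("pics/top0.png"); b,g,r=[im[:,:,i].astype(float) for i in range(3)]
for p in [(150,60),(300,130),(380,200),(397,247),(425,208),(395,172),(160,220),(150,185),(205,165),(160,195),(160,240),(430,225)]: print(p,im[p[1],p[0]])
m=((b>0.42*r)&(r>100)).astype(np.uint8)*255
m=cv2.morphologyEx(m,cv2.MORPH_CLOSE,np.ones((5,5)))
for c in cv2.findContours(m,cv2.RETR_EXTERNAL,cv2.CHAIN_APPROX_NONE)[0]:
    if cv2.contourArea(c)>800: print(cv2.contourArea(c),[np.round(v,1) if not isinstance(v,tuple) else tuple(round(x,1) for x in v) for v in cv2.minAreaRect(c)])
o=np.hstack([cv2.resize(im[140:280,75:235],None,fx=2.6,fy=2.6,interpolation=2),cv2.resize(im[140:280,350:450],None,fx=2.6,fy=2.6,interpolation=2)])
mm=cv2.cvtColor(m,cv2.COLOR_GRAY2BGR)
o2=np.hstack([cv2.resize(mm[140:280,75:235],None,fx=1.3,fy=1.3),cv2.resize(mm[140:280,350:450],None,fx=1.3,fy=1.3)])
o2=np.pad(o2,((0,0),(0,o.shape[1]-o2.shape[1]),(0,0)))
cv2.imwrite("pics/c1.png",np.vstack([o,o2]))
E
```

```text
(150, 60) [ 54 103 157]
(300, 130) [ 55 104 157]
(380, 200) [ 93 140 169]
(397, 247) [113 165 196]
(425, 208) [ 35  62 103]
(395, 172) [43 65 82]
(160, 220) [107 168 209]
(150, 185) [ 86 139 178]
(205, 165) [ 96 152 193]
(160, 195) [ 51  82 109]
(160, 240) [22 42 66]
(430, 225) [25 44 68]
14341.5 [(391.0, 370.5), (97.0, 336.0), np.float64(90.0)]
5080.0 [(14.9, 310.1), (108.8, 66.7), np.float64(71.6)]
3480.0 [(396.0, 210.0), (44.0, 86.0), np.float64(-0.0)]
9750.0 [(153.6, 196.3), (76.8, 131.0), np.float64(76.8)]
1402.0 [(68.5, 53.5), (41.0, 43.0), np.float64(90.0)]
1796.5 [(309.5, 58.0), (54.0, 43.0), np.float64(90.0)]
2805.0 [(446.7, 58.9), (56.9, 60.7), np.float64(18.4)]
```

View pics/c1.png

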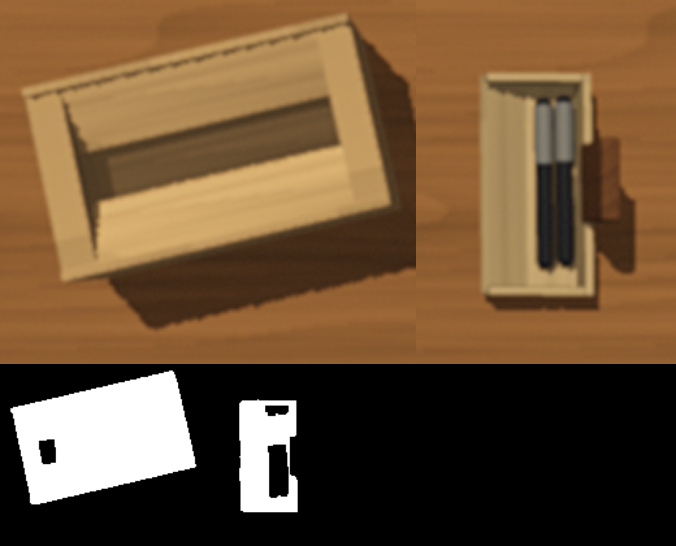

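Run:
```python
from h import *
print("bin",cast("top",(153.6,196.3),.093).round(4))
a=cast("top",[(90,211.2),(217.5,181.3)],.093); d=a[1]-a[0]; print("dir",np.degrees(np.arctan2(d[1],d[0])))
print("handle",cast("top",[(424.8,209),(428.5,193.5),(428.5,224.6)],.095).round(4))
print("tray",cast("top",[(396,167),(396,253),(374,210),(418,210)],.032).round(4))
print("slotdark", cast("top",[(75+95/2.6,140+150/2.6),(75+328/2.6,140+95/2.6),(75+340/2.6,140+145/2.6),(75+98/2.6,140+200/2.6)],.07).round(4))
```

```text
bin [[0.5288 0.2498 0.093 ]]
dir -76.79569210768669
handle [[ 0.5042 -0.2562  0.095 ]
 [ 0.5332 -0.2637  0.095 ]
 [ 0.4752 -0.2624  0.095 ]]
tray [[ 0.5919 -0.2185  0.032 ]
 [ 0.4212 -0.2155  0.032 ]
 [ 0.5061 -0.1734  0.032 ]
 [ 0.506  -0.2605  0.032 ]]
slotdark [[0.5282 0.3356 0.07  ]
 [0.5687 0.1644 0.07  ]
 [0.5316 0.1552 0.07  ]
 [0.4914 0.3327 0.07  ]]
```

{"name": "jog_arm", "arguments": {
  "hand": [0.0854, 0.0854, 0.0854, 0.0854, 0.0854],
  "travel": [
    [0.03, 0.026, 0],
    [0.03, 0.026, 0],
    [0.03, 0.026, 0],
    [0.03, 0.026, 0],
    [0.03, 0.026, 0]
  ],
  "yaw": [0.118, 0.118, 0.118, 0.118, 0.118],
  "grip_force": 30
}}

```text
time_s: 0.72
position: [0.3516, -0.3809, 0.2173]
tool_rot: [[0.567, 0.823, -0.0], [0.823, -0.567, 0.001], [0.0, -0.001, -1.0]]
ft_force: [-0.2, 0.5, 0.4]
grip_width: 0.0849
gripper_force: 0.0
```

{"name": "jog_arm", "arguments": {
  "hand": [0.0854, 0.0854, 0.0854, 0.0854, 0.0854],
  "travel": [
    [0.03, 0.026, 0],
    [0.03, 0.026, 0],
    [0.03, 0.026, 0],
    [0.03, 0.026, 0],
    [0.03, 0.026, 0]
  ],
  "yaw": [0.118, 0.118, 0.118, 0.118, 0.118]
}}

```text
time_s: 1.35
position: [0.5016, -0.251, 0.2172]
tool_rot: [[0.013, 1.0, -0.001], [1.0, -0.013, 0.0], [0.0, -0.001, -1.0]]
ft_force: [-0.1, -1.1, 0.3]
grip_width: 0.0853
gripper_force: 0.0
```

```bash
cat >> h.py <<'E'
def st():
    s=env.observe(); R=np.array(s["tool_rot"])
    p=s["position"]; d=p[:2]-np.array([.529,.249]); a=np.radians(13.2)
    print("t",round(s["time_s"],2),"p",np.round(p,4),"yang",round(np.degrees(np.arctan2(R[1,1],R[0,1])),2),"w",round(s["grip_width"],4),"gf",np.round(s["gripper_force"],1),"ft",np.round(s["ft_force"],1),"bin y,x'",np.round([d@[np.cos(a),np.sin(a)],d@[np.sin(a),-np.cos(a)]],4),"q",np.round(s["q"],0))
E
python3 -c "
from h import *
st()"
```

```text
t 1.35 p [ 0.5016 -0.251   0.2172] yang -0.75 w 0.0853 gf 0.0 ft [-0.1 -1.1  0.3] bin y,x' [-0.1408  0.4805] q [-39.  23.  73.  -0.  85. -38.]
```

{"name": "jog_arm", "arguments": {
  "hand": [0.0854, 0.0854, 0.0854, 0.0854, 0.0854],
  "travel": [
    [0.0035, -0.0055, 0],
    [0, 0, -0.04],
    [0, 0, -0.04],
    [0, 0, 0],
    [0, 0, 0]
  ],
  "yaw": [0, 0, 0, 0, 0]
}}

```text
time_s: 1.98
position: [0.5047, -0.2584, 0.139]
tool_rot: [[0.018, 1.0, 0.002], [1.0, -0.018, -0.001], [-0.001, 0.002, -1.0]]
ft_force: [-0.5, -0.5, 0.1]
grip_width: 0.0853
gripper_force: 0.0
```

Run:
```python
from h import *
st()
A=env.get_image("scene")[90:210,150:290,::-1]; B=env.get_image("top")[150:270,360:460,::-1]
cv2.imwrite("pics/g1.png",np.hstack([cv2.resize(A,None,fx=3.3,fy=3.3,interpolation=2),cv2.resize(B,None,fx=3.3,fy=3.3,interpolation=2)]))
```

```text
t 1.98 p [ 0.5047 -0.2584  0.139 ] yang -1.03 w 0.0853 gf 0.0 ft [-0.5 -0.5  0.1] bin y,x' [-0.1396  0.4885] q [-39.  27.  79.  -0.  74. -38.]
```

View pics/g1.png

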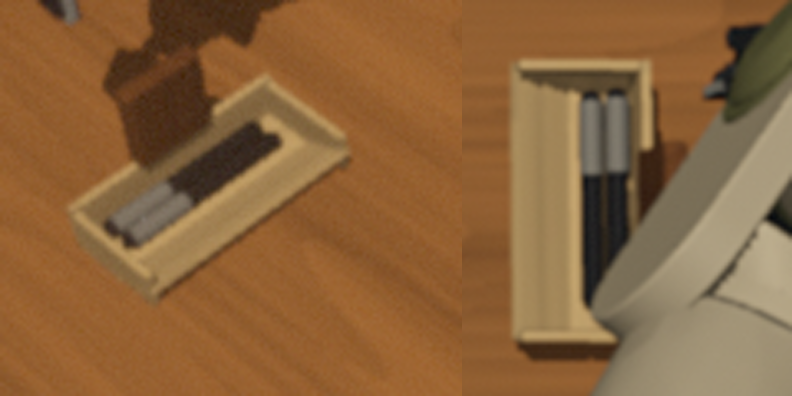

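{"name": "jog_arm", "arguments": {
  "hand": [0.0854, 0.0854, 0.0854, 0.0854, 0.0854],
  "travel": [
    [0, 0.0015, -0.025],
    [0, 0, -0.025],
    [0, 0, -0.022],
    [0, 0, 0],
    [0, 0, 0]
  ],
  "yaw": [0, 0, 0, 0, 0]
}}

```text
time_s: 2.7
position: [0.505, -0.2565, 0.0671]
tool_rot: [[0.017, 1.0, 0.002], [1.0, -0.017, -0.002], [-0.002, 0.002, -1.0]]
ft_force: [1.1, -0.1, -0.2]
grip_width: 0.0857
gripper_force: 0.0
```

{"name": "jog_arm", "arguments": {
  "hand": [0.05, 0.05, 0.05, 0.05, 0.05],
  "travel": [
    [0, 0, 0],
    [0, 0, 0],
    [0, 0, 0],
    [0, 0, 0],
    [0, 0, 0]
  ],
  "yaw": [0, 0, 0, 0, 0],
  "grip_force": 40
}}

```text
time_s: 3.32
position: [0.5047, -0.2564, 0.0668]
tool_rot: [[0.017, 1.0, 0.001], [1.0, -0.017, -0.001], [-0.001, 0.001, -1.0]]
ft_force: [-1.2, 1.6, 6.1]
grip_width: 0.0584
gripper_force: 42.5
```

```bash
python3 -c "
from h import *
st()"
```

```text
t 3.33 p [ 0.5047 -0.2564  0.0668] yang -0.97 w 0.0584 gf 42.5 ft [-1.2  1.6  6.1] bin y,x' [-0.1391  0.4864] q [-39.  32.  84.  -0.  64. -38.]
```

{"name": "jog_arm", "arguments": {
  "hand": [0.05, 0.05, 0.05, 0.05, 0.05],
  "travel": [
    [0, 0, 0.004],
    [0, 0, 0.008],
    [0, 0, 0.012],
    [0, 0, 0.012],
    [0, 0, 0]
  ],
  "yaw": [0, 0, 0, 0, 0]
}}

```text
time_s: 3.95
position: [0.5048, -0.2563, 0.1028]
tool_rot: [[0.017, 1.0, 0.002], [1.0, -0.017, -0.002], [-0.002, 0.002, -1.0]]
ft_force: [0.8, 0.0, -2.4]
grip_width: 0.0586
gripper_force: 43.4
```

Run:
```python
from h import *
st()
A=env.get_image("scene")[70:210,150:290,::-1]; B=env.get_image("top")[150:270,360:460,::-1]
cv2.imwrite("pics/g2.png",np.hstack([cv2.resize(A,None,fx=3.3,fy=3.3,interpolation=2),cv2.resize(B,(330,462),interpolation=2)]))
```

```text
t 3.95 p [ 0.5048 -0.2563  0.1028] yang -0.97 w 0.0586 gf 43.4 ft [ 0.8  0.  -2.4] bin y,x' [-0.139   0.4865] q [-39.  29.  82.   0.  68. -38.]
```

View pics/g2.png

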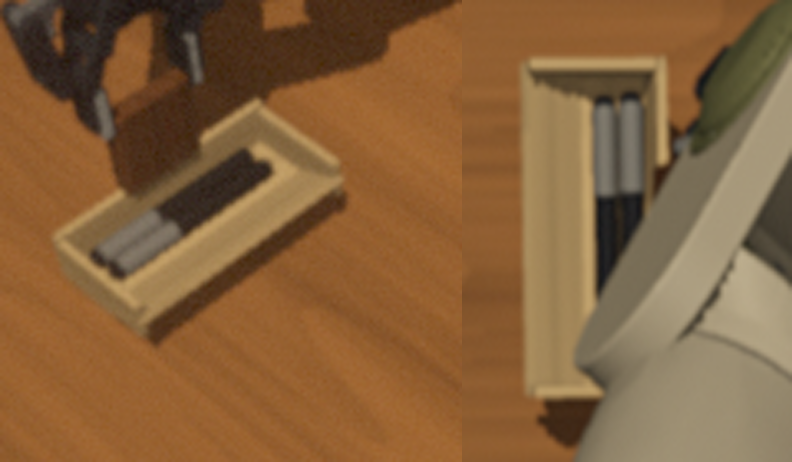

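{"name": "jog_arm", "arguments": {
  "hand": [0.05, 0.05, 0.05, 0.05, 0.05],
  "travel": [
    [0, 0, 0.02],
    [-0.004, 0.013, 0.02],
    [-0.004, 0.013, 0.02],
    [-0.008, 0.026, 0],
    [-0.008, 0.026, 0]
  ],
  "yaw": [0, -0.036, -0.036, -0.074, -0.074]
}}

```text
time_s: 4.68
position: [0.4798, -0.1772, 0.1612]
tool_rot: [[0.237, 0.971, -0.001], [0.971, -0.237, 0.0], [0.0, -0.001, -1.0]]
ft_force: [-0.5, 0.6, -1.7]
grip_width: 0.0588
gripper_force: 43.9
```

{"name": "jog_arm", "arguments": {
  "hand": [0.05, 0.05, 0.05, 0.05, 0.05],
  "travel": [
    [-0.008, 0.026, 0],
    [-0.008, 0.026, 0],
    [-0.008, 0.026, 0],
    [-0.008, 0.026, 0],
    [-0.008, 0.026, 0]
  ],
  "yaw": [-0.074, -0.074, -0.074, -0.074, -0.074]
}}

```text
time_s: 5.3
position: [0.4397, -0.0471, 0.1612]
tool_rot: [[0.573, 0.82, -0.001], [0.82, -0.573, 0.0], [-0.0, -0.001, -1.0]]
ft_force: [0.6, 0.1, -1.3]
grip_width: 0.0586
gripper_force: 43.9
```

{"name": "jog_arm", "arguments": {
  "hand": [0.05, 0.05, 0.05, 0.05, 0.05],
  "travel": [
    [-0.008, 0.026, 0],
    [-0.008, 0.026, 0],
    [-0.008, 0.026, 0],
    [-0.008, 0.026, 0],
    [-0.008, 0.026, 0]
  ],
  "yaw": [-0.074, -0.074, -0.074, -0.074, -0.074]
}}

```text
time_s: 5.92
position: [0.3997, 0.0828, 0.1612]
tool_rot: [[0.83, 0.557, -0.001], [0.557, -0.83, 0.0], [-0.001, -0.001, -1.0]]
ft_force: [-0.0, 0.3, -1.9]
grip_width: 0.0584
gripper_force: 43.9
```

{"name": "jog_arm", "arguments": {
  "hand": [0.05, 0.05, 0.05, 0.05, 0.05],
  "travel": [
    [-0.008, 0.026, 0],
    [-0.008, 0.026, 0],
    [-0.008, 0.026, 0],
    [-0.008, 0.026, 0],
    [-0.004, 0.013, 0]
  ],
  "yaw": [-0.074, -0.074, -0.074, -0.074, -0.036]
}}

```text
time_s: 6.55
position: [0.3635, 0.2, 0.1612]
tool_rot: [[0.966, 0.258, -0.001], [0.258, -0.966, -0.0], [-0.001, -0.0, -1.0]]
ft_force: [0.1, -1.1, -2.2]
grip_width: 0.0582
gripper_force: 43.9
```

```bash
python3 -c "
from h import *
st()"
```

```text
t 6.55 p [0.3635 0.2    0.1612] yang -75.03 w 0.0582 gf 43.9 ft [ 0.1 -1.1 -2.2] bin y,x' [-0.1723  0.0099] q [ 12.  12. 100.   0.  69.  87.]
```

{"name": "jog_arm", "arguments": {
  "hand": [0.05, 0.05, 0.05, 0.05, 0.05],
  "travel": [
    [-0.002, 0.0096, 0],
    [0, 0, -0.016],
    [0, 0, -0.017],
    [0, 0, -0.016],
    [0, 0, 0]
  ],
  "yaw": [-0.015, -0.016, 0, 0, 0]
}}

```text
time_s: 7.18
position: [0.3616, 0.2084, 0.1117]
tool_rot: [[0.973, 0.229, -0.003], [0.229, -0.973, -0.001], [-0.003, -0.0, -1.0]]
ft_force: [0.6, -0.3, -1.8]
grip_width: 0.0586
gripper_force: 43.9
```

```bash
cat >> h.py <<'E'
def pic(f):
    A=env.get_image("scene")[110:380,250:520,::-1]; B=env.get_image("top")[130:330,70:250,::-1]
    k=440
    cv2.imwrite(f,np.hstack([cv2.resize(A,(k,k),interpolation=2),cv2.resize(B,(360,400),interpolation=2)[:,:].copy() if 0 else cv2.copyMakeBorder(cv2.resize(B,(360,400),interpolation=2),0,k-400,0,0,0)]))
E
python3 -c "
from h import *
st(); pic('pics/b1.png')"
```

```text
t 7.17 p [0.3616 0.2084 0.1117] yang -76.78 w 0.0586 gf 43.9 ft [ 0.6 -0.3 -1.8] bin y,x' [-0.1723  0.0013] q [ 14.  16. 104.   0.  60.  90.]
```

View pics/b1.png

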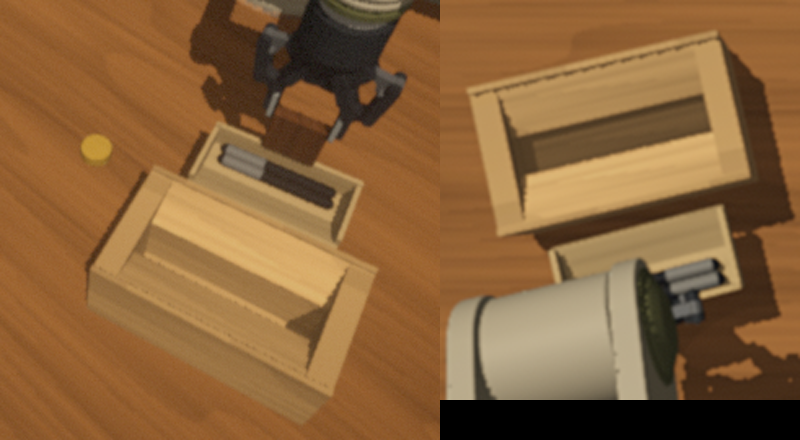

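{"name": "jog_arm", "arguments": {
  "hand": [0.05, 0.05, 0.05, 0.05, 0.05],
  "travel": [
    [0.0097, 0.0023, 0],
    [0.0097, 0.0023, 0],
    [0.0029, 0.0007, 0],
    [0.0029, 0.0007, 0],
    [0.0029, 0.0007, 0]
  ],
  "yaw": [0, 0, 0, 0, 0]
}}

```text
time_s: 7.9
position: [0.3901, 0.2152, 0.1124]
tool_rot: [[0.973, 0.229, -0.001], [0.229, -0.973, -0.0], [-0.001, -0.0, -1.0]]
ft_force: [-5.4, -0.9, 0.7]
grip_width: 0.0588
gripper_force: 44.3
```

{"name": "jog_arm", "arguments": {
  "hand": [0.05, 0.05, 0.05, 0.05, 0.05],
  "travel": [
    [0.0029, 0.0007, 0],
    [0.0029, 0.0007, 0],
    [0.0029, 0.0007, 0],
    [0.0029, 0.0007, 0],
    [0, 0, 0]
  ],
  "yaw": [0, 0, 0, 0, 0]
}}

```text
time_s: 8.52
position: [0.4023, 0.2182, 0.1124]
tool_rot: [[0.974, 0.229, 0.0], [0.229, -0.974, 0.0], [0.0, -0.0, -1.0]]
ft_force: [-2.3, -0.6, -2.8]
grip_width: 0.0584
gripper_force: 44.0
```

```bash
python3 -c "
from h import *
st(); print(np.round(env.observe()['wrist_torque'],2))"
```

```text
t 8.53 p [0.4023 0.2182 0.1124] yang -76.79 w 0.0584 gf 44.0 ft [-2.3 -0.6 -2.8] bin y,x' [-0.1304  0.0011] q [14. 19. 98.  0. 63. 90.]
[-0.17  0.72 -0.16]
```

{"name": "jog_arm", "arguments": {
  "hand": [0.05, 0.05, 0.05, 0.05, 0.05],
  "travel": [
    [0.002, 0.0005, 0],
    [0.002, 0.0005, 0],
    [0, 0, 0],
    [0, 0, 0],
    [0, 0, 0]
  ],
  "yaw": [0, 0, 0, 0, 0]
}}

```text
time_s: 9.15
position: [0.4062, 0.2191, 0.1125]
tool_rot: [[0.973, 0.229, 0.0], [0.229, -0.973, 0.0], [0.0, 0.0, -1.0]]
ft_force: [-3.3, -0.9, -2.3]
grip_width: 0.0588
gripper_force: 44.0
```

```bash
python3 -c "
from h import *
st(); pic('pics/b2.png')"
```

```text
t 9.15 p [0.4062 0.2191 0.1125] yang -76.78 w 0.0588 gf 44.0 ft [-3.3 -0.9 -2.3] bin y,x' [-0.1264  0.0011] q [14. 20. 97. -0. 63. 90.]
```

View pics/b2.png

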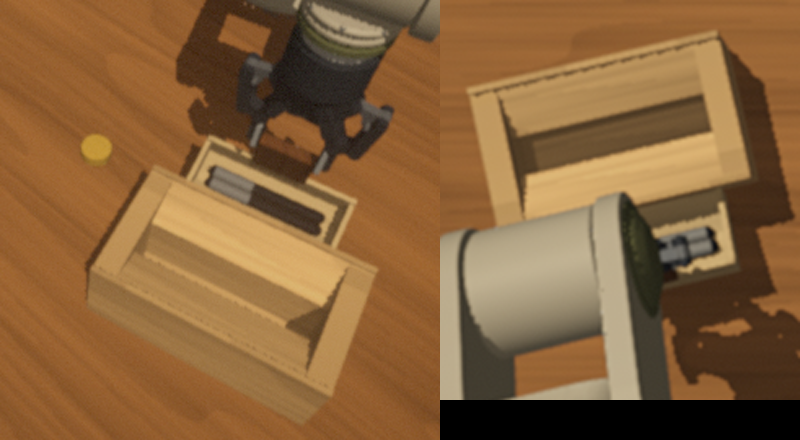

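{"name": "jog_arm", "arguments": {
  "hand": [0.05, 0.05, 0.05, 0.05, 0.05],
  "travel": [
    [-0.0058, -0.0014, 0],
    [-0.0088, -0.0021, 0],
    [0, 0, 0.02],
    [0, 0, 0.03],
    [0, 0, 0.028]
  ],
  "yaw": [0, 0, 0, 0, 0]
}}

```text
time_s: 9.88
position: [0.3912, 0.2156, 0.1917]
tool_rot: [[0.973, 0.229, 0.001], [0.229, -0.973, 0.0], [0.001, -0.0, -1.0]]
ft_force: [0.2, -0.3, -2.1]
grip_width: 0.0585
gripper_force: 44.0
```

{"name": "jog_arm", "arguments": {
  "hand": [0.05, 0.05, 0.05, 0.05, 0.05],
  "travel": [
    [0.0058, 0.0014, 0],
    [0.0117, 0.0027, 0],
    [0.0117, 0.0027, 0],
    [0.0117, 0.0027, 0],
    [0.0117, 0.0027, 0]
  ],
  "yaw": [0, 0, 0, 0, 0]
}}

```text
time_s: 10.5
position: [0.4449, 0.228, 0.19]
tool_rot: [[0.974, 0.229, -0.001], [0.229, -0.974, -0.0], [-0.001, 0.0, -1.0]]
ft_force: [-0.1, -0.6, -1.6]
grip_width: 0.0584
gripper_force: 44.0
```

{"name": "jog_arm", "arguments": {
  "hand": [0.05, 0.05, 0.05, 0.05, 0.05],
  "travel": [
    [0.0117, 0.0027, 0],
    [0.0117, 0.0027, 0],
    [0.0117, 0.0027, 0],
    [0.0117, 0.0027, 0],
    [0.006, 0.0014, 0]
  ],
  "yaw": [0, 0, 0, 0, 0]
}}

```text
time_s: 11.12
position: [0.4976, 0.2401, 0.1904]
tool_rot: [[0.974, 0.229, -0.0], [0.229, -0.974, -0.0], [-0.0, 0.0, -1.0]]
ft_force: [0.9, 0.6, -2.0]
grip_width: 0.0589
gripper_force: 44.0
```

```bash
python3 -c "
from h import *
st(); pic('pics/b3.png')"
```

```text
t 11.12 p [0.4976 0.2401 0.1904] yang -76.78 w 0.0589 gf 44.0 ft [ 0.9  0.6 -2. ] bin y,x' [-0.0326  0.0015] q [13. 23. 77. -0. 80. 90.]
```

View pics/b3.png

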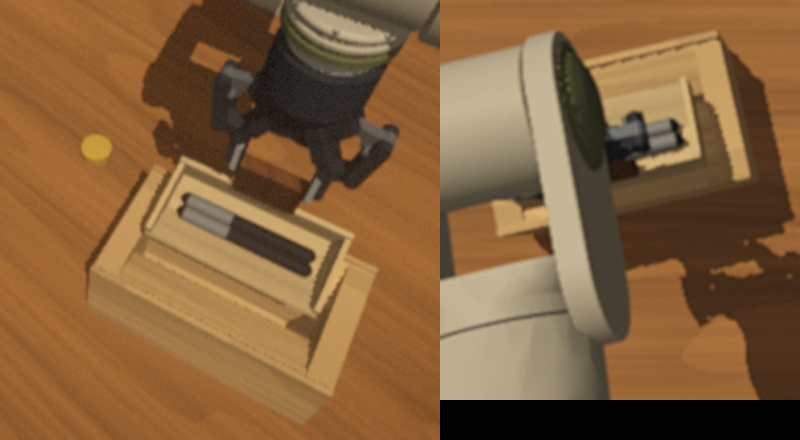

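{"name": "jog_arm", "arguments": {
  "hand": [0.05, 0.05, 0.05, 0.05, 0.05],
  "travel": [
    [0.0049, 0.0011, -0.01],
    [0.0049, 0.0011, -0.013],
    [0.0029, 0.0007, -0.013],
    [0.0029, 0.0007, -0.001],
    [0.0029, 0.0007, -0.001]
  ],
  "yaw": [0, 0, 0, 0, 0]
}}

```text
time_s: 11.85
position: [0.514, 0.244, 0.1547]
tool_rot: [[0.973, 0.229, -0.001], [0.229, -0.973, -0.001], [-0.002, 0.001, -1.0]]
ft_force: [-17.4, -6.0, 34.6]
grip_width: 0.0584
gripper_force: 47.5
```

{"name": "jog_arm", "arguments": {
  "hand": [0.05, 0.05, 0.05, 0.05, 0.05],
  "travel": [
    [0.0029, 0.0007, 0],
    [0.0029, 0.0007, 0.001],
    [0.0029, 0.0007, 0.001],
    [0.0029, 0.0007, 0.0015],
    [0.0029, 0.0007, 0.0015]
  ],
  "yaw": [0, 0, 0, 0, 0]
}}

```text
time_s: 12.48
position: [0.5292, 0.248, 0.1592]
tool_rot: [[0.973, 0.229, 0.0], [0.229, -0.973, 0.0], [0.0, -0.0, -1.0]]
ft_force: [-7.6, -1.7, 15.0]
grip_width: 0.0586
gripper_force: 46.8
```

```bash
python3 -c "
from h import *
st(); print(np.round(env.observe()['wrist_torque'],2))"
```

```text
t 12.47 p [0.5292 0.248  0.1592] yang -76.75 w 0.0586 gf 46.8 ft [-7.6 -1.7 15. ] bin y,x' [-0.      0.0011] q [13. 28. 74.  0. 78. 90.]
[-0.19  1.64  0.27]
```

```bash
cat >> h.py <<'E'
BC=np.array([.529,.249]); ca,sa=np.cos(np.radians(13.2)),np.sin(np.radians(13.2))
def B2W(x,y,z): return np.array([*(BC+y*np.array([ca,sa])+x*np.array([sa,-ca])),z])
def greys():
    im=env.get_image("scene").astype(int); s=im.max(2)-im.min(2)
    m=((s<45)&(im.max(2)>75)).astype(np.uint8)*255; m[:,:330]=0; m[:200]=0; m[330:]=0
    for c in cv2.findContours(cv2.morphologyEx(m,cv2.MORPH_OPEN,np.ones((2,2))),cv2.RETR_EXTERNAL,2)[0]:
        if cv2.contourArea(c)>12: print("grey",cv2.contourArea(c),[np.round(v,1) for v in cv2.minAreaRect(c)])
def pred(Gy,Gz,py,pz,ths=(15,20,25,30,35,40,50)):
    for t in ths:
        c,s=np.cos(np.radians(t)),np.sin(np.radians(t))
        f=lambda y,z:(Gy+y*c+z*s,Gz-y*s+z*c)
        print(t,"end walls front-top",[proj("scene",B2W(x,*f(.073,-.040))).round(0)[0].tolist() for x in(-.084,.084)],"handle top",[proj("scene",B2W(x,*f(.007,.023))).round(0)[0].tolist() for x in(-.03,.03)],"edge",np.round(f(.077,-.052),3),"corner",np.round(f(-.002,-.072),3))
E
python3 - <<'E'
from h import *
greys(); pred(0,.164,0,0)
im=cv2.imread("pics/b3.png"); print([im[int((v-110)*440/270),int((u-250)*440/270)].tolist() for u,v in((380,240),(375,230))])
A=env.get_image("scene")[:,:,::-1]; cv2.imwrite("pics/n1.png",cv2.resize(A[190:310,320:490],(765,540),interpolation=2))
E
```

```text
grey 59.0 [array([427.8, 257.8]), array([ 5.5, 14.9]), np.float64(32.0)]
grey 459.0 [array([370.8, 260.4]), array([32.2, 16.1]), np.float64(26.6)]
grey 57.0 [array([381.7, 236.4]), array([ 5.4, 14.9]), np.float64(18.4)]
grey 178.0 [array([465.5, 228.5]), array([21., 21.]), np.float64(90.0)]
15 end walls front-top [[432.0, 331.0], [327.0, 277.0]] handle top [[422.0, 263.0], [381.0, 244.0]] edge [0.061 0.094] corner [-0.021  0.095]
20 end walls front-top [[432.0, 329.0], [329.0, 276.0]] handle top [[421.0, 264.0], [381.0, 245.0]] edge [0.055 0.089] corner [-0.027  0.097]
25 end walls front-top [[433.0, 327.0], [330.0, 274.0]] handle top [[420.0, 266.0], [380.0, 246.0]] edge [0.048 0.084] corner [-0.032  0.1  ]
30 end walls front-top [[433.0, 324.0], [332.0, 272.0]] handle top [[420.0, 267.0], [379.0, 248.0]] edge [0.041 0.08 ] corner [-0.038  0.103]
35 end walls front-top [[434.0, 322.0], [333.0, 270.0]] handle top [[419.0, 268.0], [379.0, 249.0]] edge [0.033 0.077] corner [-0.043  0.106]
40 end walls front-top [[435.0, 319.0], [335.0, 268.0]] handle top [[418.0, 270.0], [378.0, 250.0]] edge [0.026 0.075] corner [-0.048  0.11 ]
50 end walls front-top [[437.0, 312.0], [339.0, 262.0]] handle top [[417.0, 272.0], [377.0, 253.0]] edge [0.01  0.072] corner [-0.056  0.119]
[[109, 128, 139], [111, 168, 202]]
```

View pics/n1.png

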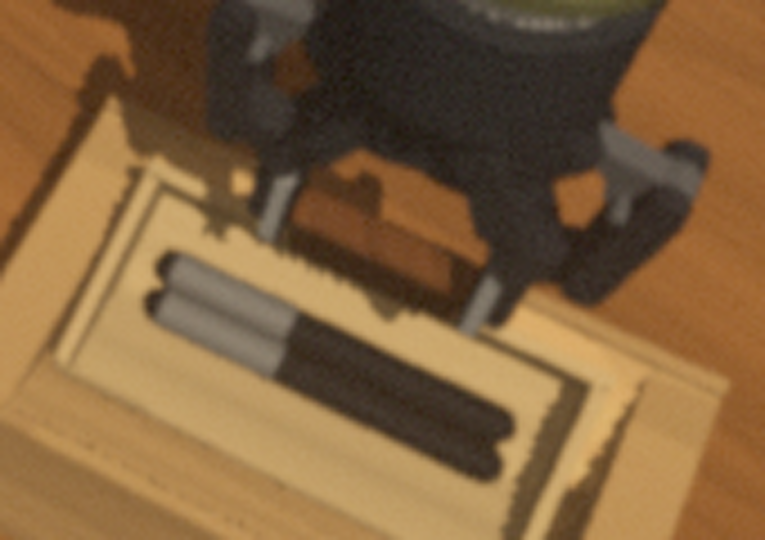

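Run:
```python
from h import *
def w(Gy,Gz,ths):
    for t in ths:
        c,s=np.cos(np.radians(t)),np.sin(np.radians(t))
        f=lambda y,z:(Gy+y*c+z*s,Gz-y*s+z*c)
        print(t,[proj("scene",B2W(x,*f(*p))).round(1)[0].tolist() for x,p in((.084,(.073,-.04)),(.084,(-.002,-.04)),(.06,(.030,-.061)),(.06,(.044,-.061)))])
print("b3: (340,252) (361.7,208)"); w(-.0326,.1954,(0,10,15,20,25))
print("now: (334.4,270) (353,227) pens (356.7,249),(353.5,257)"); w(0,.164,(10,15,20,25,30,35,40))
```

```text
b3: (340,252) (361.7,208)
0 [[336.2, 251.5], [357.8, 214.9], [361.3, 243.9], [357.5, 250.8]]
10 [[337.8, 251.4], [359.8, 211.4], [363.9, 240.0], [360.0, 247.4]]
15 [[338.9, 250.7], [360.8, 209.5], [365.3, 237.7], [361.4, 245.3]]
20 [[340.1, 249.7], [361.8, 207.5], [366.8, 235.2], [362.8, 243.0]]
25 [[341.4, 248.4], [362.8, 205.6], [368.3, 232.6], [364.4, 240.4]]
now: (334.4,270) (353,227) pens (356.7,249),(353.5,257)
10 [[326.2, 277.6], [348.3, 237.2], [352.4, 265.4], [348.4, 272.9]]
15 [[327.4, 276.7], [349.3, 235.3], [353.8, 263.0], [349.9, 270.7]]
20 [[328.7, 275.5], [350.3, 233.4], [355.3, 260.4], [351.4, 268.2]]
25 [[330.1, 274.0], [351.3, 231.4], [356.9, 257.7], [353.0, 265.5]]
30 [[331.6, 272.1], [352.2, 229.5], [358.4, 254.9], [354.7, 262.7]]
35 [[333.2, 270.0], [353.2, 227.5], [360.0, 251.9], [356.4, 259.7]]
40 [[334.9, 267.6], [354.1, 225.5], [361.6, 248.8], [358.1, 256.5]]
```

```bash
cat >> h.py <<'E'
def onx(px,x):
    c=env.calibration("scene"); R=np.array(c["rotation"]); p=np.array(c["position"])
    d=R@[(px[0]-c["cx"])/c["fx"],(px[1]-c["cy"])/c["fy"],1]; n=np.array([sa,-ca])
    t=(x-(p[:2]-BC)@n)/(d[:2]@n); P=p+t*d
    return np.array([(P[:2]-BC)@[ca,sa],P[2]])
E
python3 - <<'E'
from h import *
for nm,a,b in(("b3",(340,252),(361.7,208)),("now",(334.4,270),(353,227))):
    A,B=onx(a,.084),onx(b,.084); d=A-B; print(nm,A.round(4),B.round(4),np.hypot(*d).round(4),np.degrees(np.arctan2(-d[1],d[0])).round(1))
B=onx((451,274.4),-.083);print(B)
print("handle top L",onx((386.7,232),.03),"R",onx((320+460/4.5,190+265/4.5),-.03))
E
```

```text
b3 [0.0201 0.1222] [-0.0484  0.1569] 0.0768 26.9
now [0.0302 0.0778] [-0.0228  0.1362] 0.0789 47.7
[-0.06214777  0.07135404]
handle top L [-0.00120427  0.19630099] R [-0.20313465 -0.10871522]
```

Run:
```python
from h import *
st()
def tr(P,t,G):
    c,s=np.cos(np.radians(t)),np.sin(np.radians(t)); d=P-np.array(G); return np.array([d[0]*c-d[1]*s,d[0]*s+d[1]*c])
for p in((356.7,249),(353.5,257)):
    P=onx(p,.067); print(P.round(4),[(t,tr(P,t,(0,.164)).round(4).tolist()) for t in(30,40,45)])
greys()
```

```text
t 12.57 p [0.5296 0.2479 0.1591] yang -76.77 w 0.0588 gf 46.8 ft [-7.7 -2.4 16. ] bin y,x' [0.0003 0.0012] q [13. 28. 74.  0. 78. 90.]
[-0.0128  0.0963] [(30, [0.0227, -0.065]), (40, [0.0337, -0.0601]), (45, [0.0388, -0.0569])]
[-0.0052  0.0812] [(30, [0.0369, -0.0743]), (40, [0.0492, -0.0667]), (45, [0.0548, -0.0622])]
grey 52.5 [array([427.8, 258.4]), array([ 5.4, 13.4]), np.float64(26.6)]
grey 456.0 [array([370.8, 260.4]), array([32.2, 16.1]), np.float64(26.6)]
grey 63.5 [array([381.8, 237.1]), array([ 6.8, 15.3]), np.float64(8.7)]
grey 171.0 [array([465.6, 227.8]), array([22.3, 20.2]), np.float64(81.9)]
```

{"name": "jog_arm", "arguments": {
  "hand": [0.05, 0.05, 0.05, 0.05, 0.05],
  "travel": [
    [0.0039, 0.0009, 0.0014],
    [0.0039, 0.0009, 0.0014],
    [0.0039, 0.0009, 0.0014],
    [0.0039, 0.0009, 0.0012],
    [0.0039, 0.0009, 0.001]
  ],
  "yaw": [0, 0, 0, 0, 0]
}}

```text
time_s: 13.25
position: [0.5492, 0.2523, 0.1635]
tool_rot: [[0.973, 0.229, -0.001], [0.229, -0.973, -0.0], [-0.001, -0.0, -1.0]]
ft_force: [-3.4, -1.1, -0.2]
grip_width: 0.0583
gripper_force: 43.9
```

Run:
```python
from h import *
st()
greys(); pred(.020,.1695,0,0,(35,40,45,50))
```

```text
t 13.25 p [0.5492 0.2523 0.1635] yang -76.77 w 0.0583 gf 43.9 ft [-3.4 -1.1 -0.2] bin y,x' [0.0204 0.0014] q [13. 30. 70.  0. 80. 90.]
grey 493.5 [array([361.5, 278.5]), array([33.5, 16.5]), np.float64(26.6)]
grey 50.5 [array([423.2, 268.1]), array([ 5.3, 13.4]), np.float64(31.0)]
grey 54.5 [array([376.6, 245.2]), array([ 5.5, 14.6]), np.float64(20.0)]
grey 191.0 [array([461.2, 238.2]), array([22.4, 21.4]), np.float64(84.8)]
grey 165.0 [array([439. , 204.5]), array([ 7., 42.]), np.float64(90.0)]
grey 56.0 [array([377., 207.]), array([12., 12.]), np.float64(90.0)]
35 end walls front-top [[431.0, 332.0], [328.0, 278.0]] handle top [[415.0, 278.0], [374.0, 258.0]] edge [0.053 0.083] corner [-0.023  0.112]
40 end walls front-top [[432.0, 329.0], [330.0, 276.0]] handle top [[414.0, 279.0], [373.0, 259.0]] edge [0.046 0.08 ] corner [-0.028  0.116]
45 end walls front-top [[433.0, 325.0], [331.0, 273.0]] handle top [[414.0, 280.0], [373.0, 260.0]] edge [0.038 0.078] corner [-0.032  0.12 ]
50 end walls front-top [[434.0, 322.0], [333.0, 270.0]] handle top [[413.0, 282.0], [372.0, 262.0]] edge [0.03  0.077] corner [-0.036  0.125]
```

{"name": "jog_arm", "arguments": {
  "hand": [0.05, 0.05, 0.05, 0.05, 0.05],
  "travel": [
    [0.0039, 0.0009, 0.001],
    [0.0039, 0.0009, 0.001],
    [0.0039, 0.0009, 0.001],
    [0.0039, 0.0009, 0.001],
    [0, 0, 0]
  ],
  "yaw": [0, 0, 0, 0, 0]
}}

```text
time_s: 13.92
position: [0.5652, 0.2559, 0.168]
tool_rot: [[0.973, 0.229, 0.0], [0.229, -0.973, 0.0], [0.0, 0.0, -1.0]]
ft_force: [-1.9, -0.7, 1.0]
grip_width: 0.0584
gripper_force: 43.2
```

Run:
```python
from h import *
st()
greys(); pred(.036,.173,0,0,(40,50,60))
```

```text
t 13.93 p [0.5652 0.2559 0.168 ] yang -76.78 w 0.0584 gf 43.2 ft [-1.9 -0.7  1. ] bin y,x' [0.0369 0.0015] q [13. 31. 67. -0. 82. 90.]
grey 495.0 [array([356., 288.]), array([33.1, 17. ]), np.float64(26.6)]
grey 54.0 [array([419.5, 276.5]), array([ 5.8, 13. ]), np.float64(26.6)]
grey 51.5 [array([371.9, 252.9]), array([ 5.4, 13.9]), np.float64(18.4)]
grey 212.5 [array([457.9, 246.6]), array([22.7, 21.5]), np.float64(81.0)]
grey 20.5 [array([368.2, 216.9]), array([4.8, 7.2]), np.float64(53.1)]
grey 109.5 [array([490. , 204.5]), array([ 7., 24.]), np.float64(90.0)]
grey 64.5 [array([430.2, 206.2]), array([34. ,  4.5]), np.float64(13.6)]
grey 235.0 [array([430.1, 211.4]), array([50.6, 12.7]), np.float64(11.1)]
grey 117.5 [array([369.7, 206.4]), array([18.7,  8.5]), np.float64(18.4)]
40 end walls front-top [[428.0, 337.0], [325.0, 283.0]] handle top [[410.0, 288.0], [369.0, 267.0]] edge [0.062 0.084] corner [-0.012  0.119]
50 end walls front-top [[431.0, 330.0], [329.0, 277.0]] handle top [[409.0, 290.0], [368.0, 269.0]] edge [0.046 0.081] corner [-0.02   0.128]
60 end walls front-top [[434.0, 322.0], [333.0, 270.0]] handle top [[408.0, 292.0], [367.0, 271.0]] edge [0.029 0.08 ] corner [-0.027  0.139]
```

Run:
```python
from h import *
for x in(.03,.04): print([(q,proj("scene",B2W(x,*q)).round(0)[0].tolist()) for q in((.041,.095),(.035,.095),(.011,.109),(.03,.1),(.02,.105))])
```

```text
[((0.041, 0.095), [364.0, 286.0]), ((0.035, 0.095), [365.0, 283.0]), ((0.011, 0.109), [373.0, 267.0]), ((0.03, 0.1), [367.0, 279.0]), ((0.02, 0.105), [370.0, 273.0])]
[((0.041, 0.095), [358.0, 283.0]), ((0.035, 0.095), [359.0, 280.0]), ((0.011, 0.109), [367.0, 264.0]), ((0.03, 0.1), [361.0, 276.0]), ((0.02, 0.105), [364.0, 270.0])]
```

{"name": "jog_arm", "arguments": {
  "hand": [0.05, 0.05, 0.05, 0.05, 0.05],
  "travel": [
    [-0.0049, -0.0011, 0.001],
    [-0.0049, -0.0011, 0.001],
    [-0.0049, -0.0011, 0.001],
    [-0.0049, -0.0011, 0.001],
    [-0.0049, -0.0011, 0.001]
  ],
  "yaw": [0, 0, 0, 0, 0]
}}

```text
time_s: 14.6
position: [0.5401, 0.2503, 0.1731]
tool_rot: [[0.973, 0.229, 0.0], [0.229, -0.973, 0.0], [0.0, 0.0, -1.0]]
ft_force: [0.6, 0.1, -1.0]
grip_width: 0.0584
gripper_force: 43.2
```

{"name": "jog_arm", "arguments": {
  "hand": [0.05, 0.05, 0.05, 0.05, 0.05],
  "travel": [
    [-0.0049, -0.0011, 0.001],
    [-0.0049, -0.0011, 0.001],
    [-0.0049, -0.0011, 0.001],
    [-0.0049, -0.0011, 0.001],
    [0, 0, 0]
  ],
  "yaw": [0, 0, 0, 0, 0]
}}

```text
time_s: 15.22
position: [0.5206, 0.246, 0.1771]
tool_rot: [[0.973, 0.229, 0.0], [0.229, -0.973, 0.0], [0.0, -0.0, -1.0]]
ft_force: [0.1, -0.8, -1.5]
grip_width: 0.0584
gripper_force: 43.2
```

Run:
```python
from h import *
st(); greys()
print([proj("scene",B2W(.04,y,z)).round(0)[0].tolist() for y,z in((0,.013),(0,.03),(-.01,.08),(.02,.08))])
```

```text
t 15.22 p [0.5206 0.246  0.1771] yang -76.77 w 0.0584 gf 43.2 ft [ 0.1 -0.8 -1.5] bin y,x' [-0.0088  0.001 ] q [14. 26. 74.  0. 80. 90.]
grey 103.5 [array([365.8, 277.9]), array([29.1,  4.5]), np.float64(26.6)]
grey 60.0 [array([434., 246.]), array([ 5.4, 15.2]), np.float64(26.6)]
grey 68.5 [array([386.7, 223.9]), array([ 7.2, 15.8]), np.float64(17.1)]
grey 20.0 [array([465.5, 221. ]), array([10.,  5.]), np.float64(90.0)]
grey 135.0 [array([472. , 212.5]), array([25.5,  8. ]), np.float64(26.6)]
[[361.0, 285.0], [363.0, 281.0], [370.0, 263.0], [362.0, 277.0]]
```

{"name": "jog_arm", "arguments": {
  "hand": [0.05, 0.05, 0.05, 0.05, 0.05],
  "travel": [
    [0, 0, 0.012],
    [0, 0, 0.024],
    [0, 0, 0.024],
    [-0.001, -0.015, 0],
    [-0.001, -0.03, 0]
  ],
  "yaw": [0, 0, 0, 0, 0]
}}

```text
time_s: 15.9
position: [0.5184, 0.2003, 0.2362]
tool_rot: [[0.973, 0.23, -0.001], [0.23, -0.973, -0.0], [-0.001, 0.0, -1.0]]
ft_force: [0.2, -0.5, -1.4]
grip_width: 0.0586
gripper_force: 43.5
```

{"name": "jog_arm", "arguments": {
  "hand": [0.05, 0.05, 0.05, 0.05, 0.05],
  "travel": [
    [-0.001, -0.032, 0],
    [-0.001, -0.032, 0],
    [-0.001, -0.032, 0],
    [-0.001, -0.032, 0],
    [-0.001, -0.032, 0]
  ],
  "yaw": [0.05, 0.09, 0.09, 0.09, 0.09]
}}

```text
time_s: 16.52
position: [0.5131, 0.0392, 0.2361]
tool_rot: [[0.8, 0.6, -0.001], [0.6, -0.8, 0.0], [-0.001, -0.001, -1.0]]
ft_force: [0.5, 0.3, -1.6]
grip_width: 0.0584
gripper_force: 43.5
```

{"name": "jog_arm", "arguments": {
  "hand": [0.05, 0.05, 0.05, 0.05, 0.05],
  "travel": [
    [-0.001, -0.032, 0],
    [-0.001, -0.032, 0],
    [-0.001, -0.032, 0],
    [-0.001, -0.032, 0],
    [-0.001, -0.02, 0]
  ],
  "yaw": [0.09, 0.09, 0.09, 0.09, 0.09]
}}

```text
time_s: 17.15
position: [0.5079, -0.1089, 0.2359]
tool_rot: [[0.461, 0.888, -0.002], [0.888, -0.461, 0.0], [-0.0, -0.002, -1.0]]
ft_force: [0.2, -0.4, -2.1]
grip_width: 0.0583
gripper_force: 43.5
```

{"name": "jog_arm", "arguments": {
  "hand": [0.05, 0.05, 0.05, 0.05, 0.05],
  "travel": [
    [-0.001, -0.032, 0],
    [-0.001, -0.032, -0.02],
    [0, -0.01, -0.02],
    [0, 0, -0.02],
    [0, 0, 0]
  ],
  "yaw": [0.09, 0.09, 0.09, 0.09, 0.05]
}}

```text
time_s: 17.77
position: [0.5051, -0.1812, 0.1744]
tool_rot: [[0.069, 0.998, -0.004], [0.998, -0.069, 0.003], [0.002, -0.005, -1.0]]
ft_force: [0.4, 0.4, -1.7]
grip_width: 0.0585
gripper_force: 43.7
```

Run:
```python
from h import *
st()
im=env.get_image("top").astype(int)
A=env.get_image("scene")
cv2.imwrite("pics/full_s.png",A[:,:,::-1])
a=cv2.resize(A[90:380,110:500,::-1].astype(np.uint8),(440,327),interpolation=2)
b=cv2.resize(im[140:260,75:235,::-1].astype(np.uint8),(360,270),interpolation=2)
o=np.zeros((327,800,3),np.uint8); o[:,:440]=a; o[:270,440:]=b
cv2.imwrite("pics/last.png",o)
```

```text
t 17.77 p [ 0.5051 -0.1812  0.1744] yang -3.94 w 0.0585 gf 43.7 ft [ 0.4  0.4 -1.7] bin y,x' [-0.1215  0.4134] q [-32.  23.  80.  -0.  77. -28.]
```

View pics/last.png

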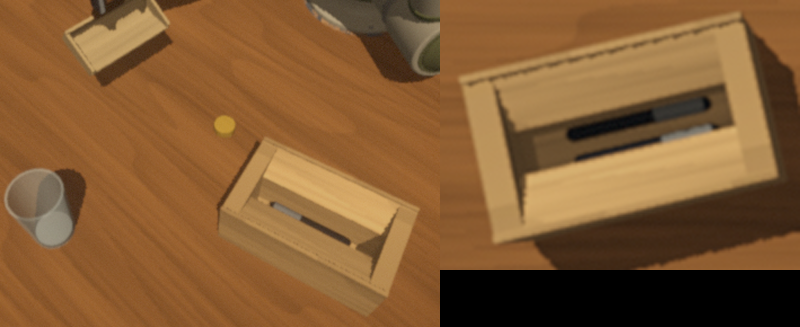

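{"name": "jog_arm", "arguments": {
  "hand": [0.05, 0.05, 0.05, 0.05, 0.05],
  "travel": [
    [0, 0, -0.025],
    [0, 0, -0.025],
    [0, 0, -0.014],
    [0, 0, -0.01],
    [0, 0, 0]
  ],
  "yaw": [0, 0, 0, 0, 0],
  "grip_force": 25
}}

```text
time_s: 18.5
position: [0.5067, -0.181, 0.1027]
tool_rot: [[0.07, 0.998, -0.0], [0.998, -0.07, 0.0], [0.0, -0.0, -1.0]]
ft_force: [0.3, 0.2, -1.2]
grip_width: 0.0586
gripper_force: 43.7
```

{"name": "jog_arm", "arguments": {
  "hand": [0.05, 0.05, 0.05, 0.05, 0.05],
  "travel": [
    [0, -0.004, -0.004],
    [0, -0.005, -0.004],
    [0, -0.006, -0.003],
    [0, -0.006, -0.002],
    [0, -0.006, -0.001]
  ],
  "yaw": [0, 0, 0, 0, 0]
}}

```text
time_s: 19.12
position: [0.5068, -0.2085, 0.0888]
tool_rot: [[0.07, 0.998, -0.0], [0.998, -0.07, -0.0], [-0.0, -0.0, -1.0]]
ft_force: [-0.4, 1.2, -1.7]
grip_width: 0.0582
gripper_force: 43.7
```

```bash
python3 -c "
from h import *
st()"
```

```text
t 19.12 p [ 0.5068 -0.2085  0.0888] yang -4.02 w 0.0582 gf 43.7 ft [-0.4  1.2 -1.7] bin y,x' [-0.1261  0.4404] q [-35.  29.  86.  -0.  65. -31.]
```

{"name": "jog_arm", "arguments": {
  "hand": [0.05, 0.05, 0.05, 0.05, 0.05],
  "travel": [
    [0, -0.005, -0.002],
    [0, -0.005, -0.002],
    [0, -0.006, -0.002],
    [0, -0.006, -0.001],
    [0, -0.006, -0.001]
  ],
  "yaw": [0, 0, 0, 0, 0]
}}

```text
time_s: 19.75
position: [0.5069, -0.2362, 0.0812]
tool_rot: [[0.07, 0.998, 0.0], [0.998, -0.07, 0.0], [0.0, 0.0, -1.0]]
ft_force: [-1.0, 1.9, 2.8]
grip_width: 0.0586
gripper_force: 45.4
```

{"name": "jog_arm", "arguments": {
  "hand": [0.05, 0.05, 0.05, 0.05, 0.05],
  "travel": [
    [0, -0.006, -0.001],
    [0, -0.006, -0.001],
    [0, -0.006, -0.001],
    [0, -0.006, -0.001],
    [0, -0.006, -0.001]
  ],
  "yaw": [0, 0, 0, 0, 0]
}}

```text
time_s: 20.38
position: [0.5068, -0.2664, 0.0758]
tool_rot: [[0.07, 0.998, -0.0], [0.998, -0.07, 0.0], [0.0, -0.0, -1.0]]
ft_force: [-0.2, 2.1, 1.2]
grip_width: 0.0585
gripper_force: 46.2
```

```bash
python3 -c "
from h import *
st()"
```

```text
t 20.38 p [ 0.5068 -0.2664  0.0758] yang -4.01 w 0.0585 gf 46.2 ft [-0.2  2.1  1.2] bin y,x' [-0.1393  0.4967] q [-40.  32.  83.   0.  66. -36.]
```

{"name": "jog_arm", "arguments": {
  "hand": [0.05, 0.05, 0.05, 0.05, 0.05],
  "travel": [
    [0, -0.005, -0.002],
    [0, -0.005, -0.002],
    [0, -0.005, -0.002],
    [0, -0.004, -0.0015],
    [0, -0.003, -0.0015]
  ],
  "yaw": [0, 0, 0, 0, 0]
}}

```text
time_s: 21.0
position: [0.5068, -0.2887, 0.0674]
tool_rot: [[0.07, 0.998, 0.0], [0.998, -0.07, -0.001], [-0.001, 0.0, -1.0]]
ft_force: [-1.6, -0.7, 6.4]
grip_width: 0.0586
gripper_force: 48.7
```

```bash
python3 -c "
from h import *
st()"
```

```text
t 21.0 p [ 0.5068 -0.2887  0.0674] yang -4.01 w 0.0586 gf 48.7 ft [-1.6 -0.7  6.4] bin y,x' [-0.1444  0.5184] q [-41.  33.  81.  -0.  65. -37.]
```

{"name": "jog_arm", "arguments": {
  "hand": [0.05, 0.05, 0.07, 0.0854, 0.0854],
  "travel": [
    [0, -0.001, -0.001],
    [0, 0, 0],
    [0, 0, 0],
    [0, 0, 0],
    [0, 0, 0]
  ],
  "yaw": [0, 0, 0, 0, 0]
}}

```text
time_s: 21.62
position: [0.5068, -0.289, 0.0657]
tool_rot: [[0.07, 0.998, -0.0], [0.998, -0.07, 0.0], [0.0, -0.0, -1.0]]
ft_force: [0.5, -0.2, 0.5]
grip_width: 0.0854
gripper_force: 0.0
```

{"name": "jog_arm", "arguments": {
  "hand": [0.0854, 0.0854, 0.0854, 0.0854, 0.0854],
  "travel": [
    [0, 0, 0],
    [0, 0, 0.01],
    [0, 0, 0.02],
    [0, 0, 0.04],
    [0, 0, 0.06]
  ],
  "yaw": [0, 0, 0, 0, 0]
}}

```text
time_s: 22.25
position: [0.5063, -0.2886, 0.1968]
tool_rot: [[0.07, 0.998, -0.002], [0.998, -0.07, 0.002], [0.002, -0.002, -1.0]]
ft_force: [-0.0, -0.4, -0.9]
grip_width: 0.0858
gripper_force: 0.0
```

{"name": "jog_arm", "arguments": {
  "hand": [0.0854, 0.0854, 0.0854, 0.0854, 0.0854],
  "travel": [
    [-0.03, -0.03, 0.03],
    [-0.03, -0.03, 0],
    [-0.03, -0.03, 0],
    [0, 0, 0],
    [0, 0, 0]
  ],
  "yaw": [0, 0, 0, 0, 0]
}}

```text
time_s: 22.88
position: [0.4171, -0.3787, 0.2264]
tool_rot: [[0.07, 0.998, 0.0], [0.998, -0.07, -0.0], [-0.0, 0.0, -1.0]]
ft_force: [0.9, 0.3, -0.1]
grip_width: 0.0851
gripper_force: 0.0
```

Run:
```python
from h import *
st()
# numeric check: tray outline in both views against a level tray (end walls 32 mm high)
for n in("top","scene"):
    im=env.get_image(n)[:,:,::-1]; b,r=im[:,:,0].astype(float),im[:,:,2].astype(float)
    m=((b>0.42*r)&(r>90)).astype(np.uint8)*255; m=cv2.morphologyEx(m,cv2.MORPH_CLOSE,np.ones((5,5)))
    for c in cv2.findContours(m,cv2.RETR_EXTERNAL,2)[0]:
        x,y,w,h=cv2.boundingRect(c)
        if cv2.contourArea(c)>800: print(n,cv2.contourArea(c),cv2.boundingRect(c),[np.round(v,1) for v in cv2.minAreaRect(c)])
a=np.radians(-4.); ex=np.array([np.cos(a),np.sin(a),0]); ey=np.array([-np.sin(a),np.cos(a),0]); H=np.array([.5068,-.2895,0])
for n in("top","scene"):
    P=np.array([H+ex*x+ey*y+[0,0,z] for x in(-.084,.084) for y,z in((-.002,.032),(.073,.032),(.077,.016),(-.002,0),(.043,0))]); q=proj(n,P); print(n,"pred bbox",q.min(0).round(),(q.max(0)-q.min(0)).round())
```

```text
t 22.88 p [ 0.4171 -0.3787  0.2264] yang -4.02 w 0.0851 gf 0.0 ft [ 0.9  0.3 -0.1] bin y,x' [-0.2523  0.5855] q [-54.  23.  71.   0.  86. -50.]
top 5117.5 (0, 249, 63, 124) [array([ 14.7, 310.3]), array([108.8,  67.4]), np.float64(71.3)]
top 30583.5 (160, 244, 400, 176) [array([359.5, 331.5]), array([175., 399.]), np.float64(90.0)]
top 3534.0 (394, 164, 48, 88) [array([417.3, 207.5]), array([44.7, 86.6]), np.float64(2.5)]
top 9800.0 (83, 145, 143, 103) [array([154.5, 196.2]), array([ 77.2, 133.1]), np.float64(76.9)]
top 1411.0 (47, 33, 44, 43) [array([68.5, 53.5]), array([42.4, 42.4]), np.float64(45.0)]
top 1815.0 (288, 31, 45, 55) [array([310.,  58.]), array([54., 44.]), np.float64(90.0)]
top 2813.5 (411, 23, 72, 65) [array([446.6,  58.6]), array([57.1, 60.8]), np.float64(17.9)]
scene 3095.5 (113, 239, 64, 72) [array([149.1, 272.6]), array([74.4, 55.4]), np.float64(46.4)]
scene 15712.5 (304, 212, 178, 158) [array([393.1, 287.3]), array([165.9, 105.9]), np.float64(28.4)]
scene 3553.5 (21, 160, 77, 76) [array([ 56.5, 198.3]), array([63.5, 64. ]), np.float64(69.3)]
scene 2564.0 (156, 105, 85, 67) [array([198. , 136.9]), array([37.8, 83.2]), np.float64(58.1)]
scene 9631.5 (415, 0, 81, 159) [array([455.,  79.]), array([158.,  80.]), np.float64(90.0)]
top pred bbox [390. 165.] [46. 87.]
scene pred bbox [157. 108.] [86. 63.]
```

```bash
python3 -c "
from rig import env
print(env.close_job())"
```

```text
the job is handed in; nothing more can be done
None
```

The job is handed in at about 23 s of the 59 s allowed: the last picture shows both pens inside the bin's slot, and the empty tray is released on the desk, where its outline in both cameras fits a level tray.

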